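# Carry the horn-blank caddy to the cork mat

## Robot

A 6-joint arm with a two-finger parallel gripper is mounted at the origin on the work surface. World frame = base frame: x ahead of the robot, y to its left, z up, the work surface at z = 0. Lengths are in mm, angles in rad, forces in N, time in s.
With the tool pointing down it reaches from about 275 to 775 mm from the base axis. Payload 14.6 kg.
Tool frame: the origin (TCP) lies between the finger pads; the fingertips stand 22 mm ahead of it and the grasp point (between the pads) lies 3 mm ahead of it; z points along the fingers, y is the line along which they close (so a half turn about z gives the same grasp; the last joint's range is limited). The gripper opens to 85 mm and grips with 20 to 120 N. Pads are 22 mm wide; open, the fingers measure 114 mm over their backs; the gripper's body (76 mm by 85 mm) begins 54 mm behind the grasp point. The pads swing forward as they close: fully open they stand 13 mm farther back than shut.
Start: joints at [-1.367, 0.263, -0.048, 1.259, 0, 1.415], TCP at [184.348, -491.573, 253.278] pointing down, gripper open.
Joint ranges: [-2.65, 2.65], [-0.89, 1.7], [-1.18, 1.37], [-2.13, 2.11], [-1.35, 1.29], [-3.14, 3.14]. Speed limits (rad/s): [1.89, 1.89, 2.57, 2.79, 3.14, 3.14].

## Interface

Orientations are given as a unit quaternion [x, y, z, w].
In Python, from bench import r, imaging, job gives the robot as it stands.
- The arm moves only by the tool jog_arm, never from a script. Its argument "commands" is a list of rows, each a list of 3 entries, a list of its own where there are three numbers: the shift along the tool's x, y, z in units of 40 mm (1.0 is 40 mm), then the turn, a rotation vector about the tool's x, y, z in rad, then the opening, from 0 (shut) to 1 (fully open). A call has 1 to 12 rows; each row shifts and turns the commanded pose from where the row before left it, along the tool's axes as they then stand; what a row does not reach is not made up. A row lasts 1/12 s, in which the tool goes at most 41.7 mm and 7.16 degrees, less where a joint would pass 70% of its speed; a pose out of reach is approached as far as the arm can. A call is refused whole if a number of a shift passes 1 or a number of a turn 0.125, either way. A call with a gripper value outside its range is refused whole. The fingers move at their own pace and stop on an object; "grip_force" is the grip in N (left out, the last holds). Time passes only in rows, so rows that do not move let the fingers close. It gives the time, the measured TCP pose, the force, the opening and the grip force at its end, in the units of the state.
- r.get_obs(): the state, without advancing time (a new reading comes with each control period).
- imaging.capture(name): name is "side" or "top" or "wrist"; returns a dict with "image" (400x640x3 uint8, blue, green, red), "fx", "fy", "cx", "cy" (pixels), "pose" (4x4, takes a point from camera to world coordinates); the wrist camera has in their place "T_tool_cam" (4x4, takes a point from camera to tool coordinates, whose origin is the TCP and whose axes are the flange's). Camera axes: x right, y down, z forward; pixel columns grow to the right and rows downward; lengths in mm; the calibration is good to about 2 mm. A picture is of the moment at which its call begins: read the wrist's pose just before it. There is no depth.
- job.hand_in(): hands the job in; it is judged then, once.
The state is a dict: "time": time; "joints": joint angles; "qvel": joint speeds; "joint_efforts": joint torques, N m; "tool_pos": TCP position; "tool_rot": TCP orientation; "wrist_force": force on the tool from outside, world axes, zero at the start; "moment": the same for the moment, N m; "gripper_width": finger opening in mm; "gripper_force": force on a finger pad.
Only numpy, scipy, OpenCV 4.12 (cv2) and the standard library are available. Lean on these libraries where they do the work, as an engineer would, in place of code of your own. Each camera call takes 0.05 s, during which the arm holds its last target. There are 200 camera calls.

## Task

Pick up the little wooden caddy that holds the black horn mouthpiece blank by its overhead handle, and carry it to the cork mat. Set it down gently in the middle of the mat, standing flat and with its long side along the mat's long side (either way round), with the blank still in it; leave the other caddy where it stands.

Things in the scene. Friction and masses are not known exactly. Their poses are not given: they have to be found in the camera images.
- horn_caddy_grip (a point): Middle of the brass handle bar of the loose wooden caddy to move, 105 mm above its underside, straight over its centre. Box 110 mm long (x) by 90 mm (y), walls 28 mm high, about 250 g, holding a black horn blank, standing on the desk (height 0). The level bar, 14 mm wide and 14 mm high, runs along x; 94 mm clear between its end uprights. z up.
- gauge_caddy_grip (a point): Same point on the other caddy, which must stay where it is: same shape and size, but with a dark steel handle bar and holding a reddish cherry-wood plug gauge. Like the other caddy it reaches 112 mm above the desk, and it may stand between the first caddy and the mat.
- mat_top (a point): Centre of the upper face of the cork mat fixed on the desk: 170 mm long (its x) by 130 mm (its y), 4 mm thick, so this face is 4 mm above the desk. A caddy centred on it leaves a margin of 30 mm at its ends and 20 mm along its sides.
- horn_blank_center (a point): Centre of the black horn blank, 58 x 24 x 14 mm, lying loose on the floor of the caddy to move (floor 6 mm thick), to one side of the handle.

How it is judged (in metres and radians):
On the way, in this order (a step that is already met when the one before it is completed fails the run):
1. the horn-blank caddy is lifted at least 40 mm off the desk by its handle (height (world z) of horn_caddy_grip above 0.145 m and distance between the grasp point and horn_caddy_grip below 0.05 m), for 0.2 s.
2. it is brought down to within 12 mm of the mat, over its middle, while the hand is still at the handle (height (world z) of horn_caddy_grip below 0.121 m and horizontal distance between horn_caddy_grip and mat_top below 0.025 m and distance between the grasp point and horn_caddy_grip below 0.05 m), for 0.1 s.
At the end, for the whole second after the job is handed in: The horn-blank caddy stands flat (within about 6 degrees) on the cork mat, its centre within 20 mm of the mat's centre and its long side within 15 degrees of the mat's (either way round), the horn blank inside it; the other caddy within 20 mm of where it started (horizontal distance between horn_caddy_grip and mat_top below 0.02 m and height (world z) of horn_caddy_grip between 0.104 and 0.114 m and angle between horn_caddy_grip's own z axis and vertical below 0.1 rad and angle between the x axis of horn_caddy_grip and the x axis of mat_top, either way round below 0.26 rad and x of horn_blank_center in the frame of horn_caddy_grip between -0.055 and 0.055 m and y of horn_blank_center in the frame of horn_caddy_grip between -0.045 and 0.045 m and z of horn_blank_center in the frame of horn_caddy_grip between -0.11 and -0.065 m and distance of gauge_caddy_grip from where it was at the start of the episode below 0.02 m); the robot touches nothing.
It fails at once if the other caddy is shifted by more than 20 mm (distance of gauge_caddy_grip from where it was at the start of the episode above 0.02 m).
It also fails if it takes over 48 s, if anything falls off the work surface, if the arm or the gripper's body presses on something with over 40 N, if the wrist force passes 120 N, or if a joint passes its speed limit or range.

## Working session

There is one attempt and no reset: what is moved stays moved. The work goes in short steps, Python scripts to look and compute and a tool call to move; the robot and the scene stay as the last step left them, time stands still between calls to the robot, and variables do not carry over. Pictures are saved under pics/ and viewed, at most 10 in all, crops included, and the job is handed in when it is done.

Besides the shell and the picture viewer there is one more tool, called as name(argument=value, ...), one argument or row to a line, values as JSON. jog_arm: Moves the arm, as the interface text tells. Its arguments: {"type":"object","properties":{"commands":{"type":"array","items":{"type":"array"}},"grip_force":{"type":"number"}},"required":["commands"]}

```bash
mkdir -p pics; ls
python3 - <<'E'
from bench import r, imaging, job
import cv2,numpy as np,pickle
o=r.get_obs();print(o)
d={}
for n in("top","side"):
    c=imaging.capture(n);d[n]=c;cv2.imwrite(f"pics/{n}0.png",c["image"]);print(n,c["fx"],c["fy"],c["cx"],c["cy"],np.round(c["pose"],3).tolist())
pickle.dump(d,open("d0.pkl","wb"))
E
```

```text
pics
{'time': 0.0, 'joints': array([-1.36726683e+00,  2.63508438e-01, -4.89627674e-02,  1.25940787e+00,
       -2.25331925e-05,  1.41547617e+00]), 'qvel': array([ 0.00057375, -0.00063834,  0.00073379, -0.0001611 ,  0.00071622,
       -0.00162452]), 'joint_efforts': array([-3.74524912e-03, -6.37616730e+01,  3.84569156e+01,  1.37818028e-02,
       -1.78155442e-04,  1.90749466e-05]), 'tool_pos': array([ 184.30311513, -491.29897493,  252.82312086]), 'tool_rot': array([ 9.83946358e-01,  1.78463644e-01, -2.43116971e-05, -5.40944987e-04]), 'wrist_force': array([-0.36503908,  0.34577993,  0.25307802]), 'moment': array([ 0.06449736, -0.00408024, -0.0126908 ]), 'gripper_force': 0.0, 'gripper_width': 85.33567619877272}
top 429.7592523840188 429.7592523840188 319.9170298928939 198.02317886457732 [[0.005, -0.994, 0.111, 442.844], [-1.0, -0.003, 0.018, -7.574], [-0.017, -0.111, -0.994, 1031.061], [0.0, 0.0, 0.0, 1.0]]
side 436.9666560340307 436.9666560340307 323.5645108798983 199.2302893715631 [[-0.998, -0.05, 0.03, 506.057], [-0.057, 0.677, -0.734, 574.328], [0.016, -0.735, -0.678, 640.941], [0.0, 0.0, 0.0, 1.0]]
```

View pics/top0.png

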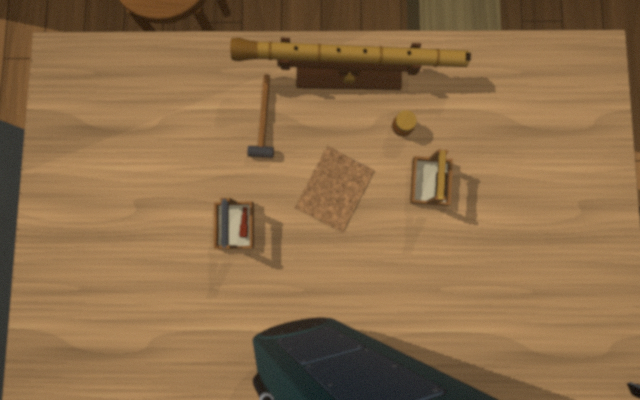

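View pics/side0.png

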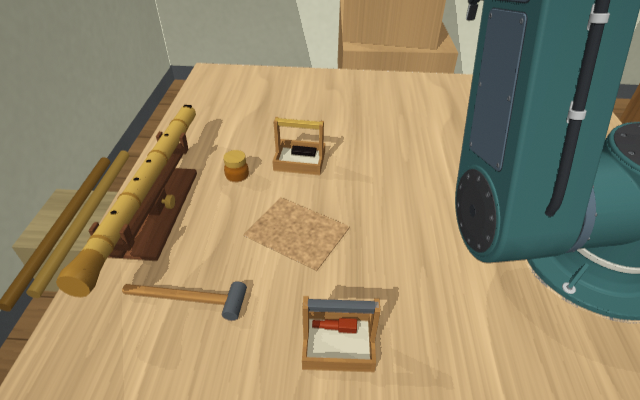

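The top view shows the brass-handled caddy near (432,180) with its bar at about x=443, the cork mat at (335,189), and the steel-handled caddy at (235,224). A small pot stands at (404,123). The side view shows the black blank in the brass caddy at (305,151). The direct path to the mat is clear of the steel caddy.

```bash
cat > h.py <<'E'
import numpy as np,cv2
def ray(c,uv,T=None):
    T=c["pose"] if T is None else T
    d=T[:3,:3]@np.array([(uv[0]-c["cx"])/c["fx"],(uv[1]-c["cy"])/c["fy"],1.]);return T[:3,3],d
def onz(c,uv,z,T=None):
    p,d=ray(c,uv,T);return p+d*(z-p[2])/d[2]
def blob(m):
    n,l,s,ce=cv2.connectedComponentsWithStats(m.astype(np.uint8));i=1+np.argmax(s[1:,4])
    return l==i
def rect(m):
    cs,_=cv2.findContours(m.astype(np.uint8),cv2.RETR_EXTERNAL,cv2.CHAIN_APPROX_NONE)
    return cv2.boxPoints(cv2.minAreaRect(max(cs,key=cv2.contourArea)))
E
python3 - <<'E'
import pickle;from h import *
d=pickle.load(open("d0.pkl","rb"))
def hsvp(c,x,y): 
    h=cv2.cvtColor(c["image"],cv2.COLOR_BGR2HSV);return h[y,x].tolist()
t,s=d["top"],d["side"]
print("top bar",[hsvp(t,443,y) for y in(155,175,195)],"desk",hsvp(t,480,150),hsvp(t,330,260),"mat",[hsvp(t,335,y) for y in(165,190,215)],"side bar",hsvp(s,300,123),"desk",hsvp(s,250,130),hsvp(s,390,200),"mat",hsvp(s,300,230),hsvp(s,280,235))
for c,ro,z,nm in((t,(285,385,140,240),4,"t"),(s,(235,360,190,275),4,"s")):
    h=cv2.cvtColor(cv2.GaussianBlur(c["image"],(5,5),0),cv2.COLOR_BGR2HSV).astype(int)
    x0,x1,y0,y1=ro; w=h[y0:y1,x0:x1]
    v=cv2.threshold(w[...,2].astype(np.uint8),0,255,cv2.THRESH_BINARY_INV+cv2.THRESH_OTSU)
    m=blob(v[1]>0);cs,_=cv2.findContours(m.astype(np.uint8),0,1);k=max(cs,key=cv2.contourArea)[:,0]+[x0,y0]
    W=np.array([onz(c,p,4)[:2] for p in k],np.float32)
    print(nm,"mat",v[0],cv2.minAreaRect(W))
for c,ro,nm in((t,(405,460,145,212),"t"),(s,(265,335,110,180),"s")):
    h=cv2.cvtColor(c["image"],cv2.COLOR_BGR2HSV).astype(int)
    x0,x1,y0,y1=ro;w=h[y0:y1,x0:x1]
    m=blob((w[...,1]>150)&(w[...,2]>120)&(w[...,0]>18))
    cs,_=cv2.findContours(m.astype(np.uint8),0,1);k=max(cs,key=cv2.contourArea)[:,0]+[x0,y0]
    for z in(105,112):
        W=np.array([onz(c,p,z)[:2] for p in k],np.float32);print(nm,"bar",m.sum(),z,cv2.minAreaRect(W))
    print(cv2.minAreaRect(k.astype(np.float32)))
E
```

```text
top bar [[19, 165, 158], [19, 165, 148], [19, 163, 128]] desk [16, 123, 157] [15, 122, 167] mat [[15, 134, 146], [15, 131, 144], [14, 133, 163]] side bar [22, 153, 207] desk [18, 98, 203] [18, 98, 209] mat [17, 111, 196] [17, 119, 167]
t mat 157.0 ((573.96826171875, -19.71076202392578), (228.1940155029297, 227.3121337890625), 0.26392272114753723)
s mat 197.0 ((573.0654296875, -29.859298706054688), (221.08059692382812, 228.4304656982422), 89.82740020751953)
t bar 259 105 ((598.8497314453125, -254.12313842773438), (13.706148147583008, 103.58048248291016), 85.32898712158203)
t bar 259 112 ((597.6705932617188, -252.25950622558594), (13.60253620147705, 102.79756927490234), 85.32898712158203)
((441.06793212890625, 174.56101989746094), (6.3610520362854, 47.03755569458008), 3.2704880237579346)
s bar 283 105 ((601.312744140625, -250.4999542236328), (27.557254791259766, 105.767333984375), 85.25643157958984)
s bar 283 112 ((600.0687255859375, -239.72682189941406), (27.19732093811035, 104.3858642578125), 85.25643920898438)
((298.3360900878906, 123.30328369140625), (47.078582763671875, 6.880716323852539), 5.19442892074585)
```

Run:
```python
import pickle;from h import *
d=pickle.load(open("d0.pkl","rb"))
t,s=d["top"],d["side"]
for c,ro,nm,px in((t,(280,390,135,240),"t",[(329,147),(375,171),(344,231),(295,207)]),(s,(238,355,193,272),"s",[(283,199),(350,229),(317,268),(245,233)])):
    x0,x1,y0,y1=ro; lab=cv2.cvtColor(cv2.GaussianBlur(c["image"],(7,7),0),cv2.COLOR_BGR2LAB)[y0:y1,x0:x1]
    hs=cv2.cvtColor(cv2.GaussianBlur(c["image"],(7,7),0),cv2.COLOR_BGR2HSV)[y0:y1,x0:x1]
    print(nm,"corners",cv2.minAreaRect(np.array([onz(c,p,4)[:2] for p in px],np.float32)))
    for ch,img in(("a",lab[...,1]),("S",hs[...,1]),("L",255-lab[...,0])):
        th,v=cv2.threshold(img,0,255,cv2.THRESH_BINARY+cv2.THRESH_OTSU)
        v=cv2.morphologyEx(v,cv2.MORPH_CLOSE,np.ones((7,7)));v=cv2.morphologyEx(v,cv2.MORPH_OPEN,np.ones((9,9)))
        m=blob(v>0)
        cs,_=cv2.findContours(m.astype(np.uint8),0,1);k=max(cs,key=cv2.contourArea)[:,0]+[x0,y0]
        print(nm,ch,th,cv2.minAreaRect(np.array([onz(c,p,4)[:2] for p in k],np.float32)))
# pot and steel bar
for uv in((405,122),(405,133)): print("pot",onz(t,uv,50))
for uv in((235,162),(235,178)): print("pot side",onz(s,uv,50 if uv[1]<165 else 0))
print("gauge bar",onz(t,(224,222),112),onz(s,(342,305),105))
```

```text
t corners ((579.5880126953125, -26.74616241455078), (130.53305053710938, 167.9866180419922), 62.05046463012695)
t a 137.0 ((582.1942138671875, -21.039794921875), (264.06878662109375, 191.278076171875), 86.15694427490234)
t S 127.0 ((580.6447143554688, -23.976150512695312), (132.8249969482422, 170.8979034423828), 63.157066345214844)
t L 119.0 ((538.671630859375, -20.143341064453125), (166.98025512695312, 256.6740417480469), 62.45969009399414)
s corners ((580.4102783203125, -18.464813232421875), (121.13140869140625, 169.9272003173828), 61.62138748168945)
s a 134.0 ((582.7874755859375, -19.681617736816406), (129.63851928710938, 170.104736328125), 62.78148651123047)
s S 104.0 ((581.532470703125, -16.555496215820312), (139.47213745117188, 174.9900665283203), 62.54987335205078)
s L 78.0 ((577.3150024414062, -21.508743286132812), (150.69789123535156, 180.0328826904297), 60.41054916381836)
pot [ 731.97960139 -188.1780284    50.        ]
pot [ 705.67938047 -187.72869894   50.        ]
pot side [ 732.45787062 -170.85369105   50.        ]
pot side [ 739.55617785 -175.650675      0.        ]
gauge bar [493.34806725 214.33580948 112.        ] [491.14436691 215.36916558 105.        ]
```

jog_arm(
  commands=[
    [[0,0,0],[0,0,-0.12],1],
    [[0,0,0],[0,0,-0.12],1],
    [[0,0,0],[0,0,-0.12],1],
    [[0,0,0],[0,0,-0.12],1],
    [[0,0,0],[0,0,-0.12],1],
    [[0,0,0],[0,0,-0.12],1],
    [[0,0,0],[0,0,-0.12],1],
    [[0,0,0],[0,0,-0.12],1],
    [[0,0,0],[0,0,-0.12],1],
    [[0,0,0],[0,0,-0.12],1],
    [[0,0,0],[0,0,-0.12],1],
    [[0,0,0],[0,0,-0.12],1],
  ],
)

```text
time: 1.1
tool_pos: [184.3, -491.4, 253.0]
tool_rot: [0.62, 0.785, 0.0, -0.0]
wrist_force: [-0.2, 0.2, 0.3]
gripper_width: 85.1
gripper_force: 0.0
```

jog_arm(
  commands=[
    [[0,0,0],[0,0,-0.12],1],
    [[0,0,0],[0,0,-0.12],1],
    [[0,0,0],[0,0,-0.12],1],
    [[0,0,0],[0,0,-0.12],1],
    [[0,0,0],[0,0,-0.12],1],
    [[0,0,0],[0,0,-0.12],1],
    [[0,0,0],[0,0,-0.12],1],
    [[0,0,0],[0,0,-0.12],1],
    [[0,0,0],[0,0,-0.12],1],
    [[0,0,0],[0,0,-0.12],1],
    [[0,0,0],[0,0,-0.06],1],
    [[0,0,0],[0,0,0],1],
  ],
)

```text
time: 2.1
tool_pos: [184.3, -491.4, 253.0]
tool_rot: [0.04, 0.999, 0.0, -0.0]
wrist_force: [-0.1, 0.4, 0.6]
gripper_width: 85.4
gripper_force: 0.0
```

```bash
cat >> h.py <<'E'
from scipy.spatial.transform import Rotation as R
def go(o,target):
    "shift in tool units"
    M=R.from_quat(o["tool_rot"]).as_matrix();u=M.T@(np.array(target)-o["tool_pos"])/40
    print("t",o["time"],"pos",o["tool_pos"].round(1),"yaw",np.arctan2(M[1,0],M[0,0]).round(4),"z",M[:,2].round(3),"units",u.round(3),"F",o["wrist_force"].round(1),"j6",o["joints"][5].round(2),"w",o["gripper_width"])
def toolT(o):
    T=np.eye(4);T[:3,:3]=R.from_quat(o["tool_rot"]).as_matrix();T[:3,3]=o["tool_pos"];return T
E
python3 -c "
from h import *;from bench import r
go(r.get_obs(),[599,-252,240])"
```

```text
t 2.1 pos [ 184.3 -491.4  253. ] yaw 3.0617 z [-0.     0.001 -1.   ] units [-9.857  6.794  0.328] F [-0.1  0.4  0.6] j6 -1.29 w 85.4062793098166
```

jog_arm(
  commands=[
    [[-0.82,0.566,0],[0,0,0],1],
    [[-0.82,0.566,0],[0,0,0],1],
    [[-0.82,0.566,0],[0,0,0],1],
    [[-0.82,0.566,0],[0,0,0],1],
    [[-0.82,0.566,0],[0,0,0],1],
    [[-0.82,0.566,0],[0,0,0],1],
    [[-0.82,0.566,0],[0,0,0],1],
    [[-0.82,0.566,0],[0,0,0],1],
    [[-0.82,0.566,0],[0,0,0],1],
    [[-0.82,0.566,0],[0,0,0],1],
    [[-0.82,0.566,0],[0,0,0],1],
    [[-0.82,0.566,0],[0,0,0],1],
  ],
)

```text
time: 3.1
tool_pos: [600.6, -251.9, 253.1]
tool_rot: [0.043, 0.999, 0.0, -0.0]
wrist_force: [-0.1, -0.6, 0.9]
gripper_width: 85.4
gripper_force: 0.0
```

jog_arm(
  commands=[
    [[0,0,0],[0,0,0],1],
    [[0,0,0],[0,0,0],1],
  ],
)

```text
time: 3.27
tool_pos: [600.3, -252.0, 252.2]
tool_rot: [0.041, 0.999, 0.0, -0.001]
wrist_force: [0.3, -0.4, -0.6]
gripper_width: 85.4
gripper_force: 0.0
```

Run:
```python
from h import *;from bench import r,imaging
import pickle
o=r.get_obs();go(o,[599,-252,240]);c=imaging.capture("wrist")
cv2.imwrite("pics/w1.png",c["image"]);print({k:c[k] for k in c if k!="image"});pickle.dump((o,c),open("w1.pkl","wb"))
```

```text
t 3.2667 pos [ 600.3 -252.   252.2] yaw 3.0592 z [-0.001  0.001 -1.   ] units [ 0.033 -0.002  0.306] F [ 0.3 -0.4 -0.6] j6 -0.44 w 85.38180036763347
{'fx': 326.35891796739395, 'fy': 326.35891796739395, 'cx': 319.81286346932677, 'cy': 203.69032458926455, 'T_tool_cam': array([[ 1.05060994e-03, -9.63318897e-01, -2.68357224e-01,
         6.77404720e+01],
       [ 9.99998741e-01,  6.92868760e-04,  1.42777990e-03,
        -8.20815640e-02],
       [-1.18947102e-03, -2.68358386e-01,  9.63318411e-01,
        -1.19255779e+02],
       [ 0.00000000e+00,  0.00000000e+00,  0.00000000e+00,
         1.00000000e+00]])}
```

View pics/w1.png

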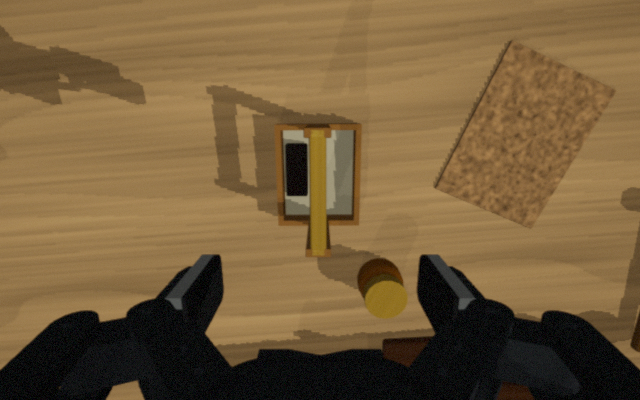

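The wrist view shows the black blank at (297,168) inside the brass caddy. The bar runs from about (317,130) to (318,253), and the mat's corners are near (510,40), (614,93), (530,227) and (434,186). Next I measure the bar and mat from it.

Run:
```python
from h import *;import pickle
o,c=pickle.load(open("w1.pkl","rb"));T=toolT(o)@c["T_tool_cam"]
h=cv2.cvtColor(c["image"],cv2.COLOR_BGR2HSV)[115:262,300:340].astype(int)
print(h[60,17],h[20,17])
m=blob((h[...,0]>18)&(h[...,1]>165)&(h[...,2]>100));ys,xs=np.nonzero(m)
cs,_=cv2.findContours(m.astype(np.uint8),0,1);k=max(cs,key=cv2.contourArea)[:,0]+[300,115]
print("px",cv2.minAreaRect(k.astype(np.float32)),"bar112",cv2.minAreaRect(np.array([onz(c,p,112,T)[:2] for p in k],np.float32)))
for p in((317,128),(318,255)): print(onz(c,p,112,T))
# box rim z=28 corners by eye
rc=[(276,124),(360,124),(358,224),(279,224)];W=np.array([onz(c,p,28,T)[:2] for p in rc],np.float32);print("rim",cv2.minAreaRect(W))
S=cv2.GaussianBlur(c["image"],(7,7),0)
x0,y0=425,30;h=cv2.cvtColor(S,cv2.COLOR_BGR2LAB)[y0:240,x0:620]
for ch,im in(("a",h[...,1]),("L",255-h[...,0])):
    th,v=cv2.threshold(im,0,255,cv2.THRESH_BINARY+cv2.THRESH_OTSU)
    v=cv2.morphologyEx(v,cv2.MORPH_CLOSE,np.ones((9,9)));v=cv2.morphologyEx(v,cv2.MORPH_OPEN,np.ones((15,15)))
    cs,_=cv2.findContours(v,0,1);k=max(cs,key=cv2.contourArea)[:,0]+[x0,y0]
    print("mat",ch,cv2.minAreaRect(np.array([onz(c,p,4,T)[:2] for p in k],np.float32)))
print("eye",cv2.minAreaRect(np.array([onz(c,p,4,T)[:2] for p in [(511,40),(614,93),(530,227),(434,186)]],np.float32)))
```

```text
[ 22 196 152] [ 22 185 160]
px ((317.7113952636719, 192.49087524414062), (125.14356994628906, 15.998686790466309), 89.26547241210938) bar112 ((597.9034423828125, -253.06683349609375), (13.322395324707031, 105.4019546508789), 85.63227844238281)
[ 543.84498534 -249.25710532  112.        ]
[ 650.40772822 -257.32078799  112.        ]
rim ((597.3505859375, -252.70828247070312), (87.8211898803711, 108.06864929199219), 85.30835723876953)
mat a ((581.1040649414062, -24.724578857421875), (130.88995361328125, 169.9496612548828), 62.74888229370117)
mat L ((571.800048828125, -23.410858154296875), (151.32875061035156, 187.46951293945312), 62.00886535644531)
eye ((580.4736938476562, -25.55914306640625), (129.44020080566406, 166.39886474609375), 62.43050003051758)
```

jog_arm(
  commands=[
    [[0.07,-0.03,0],[0,0,0],1],
    [[0,0,0.7],[0,0,0],1],
    [[0,0,0.7],[0,0,0],1],
    [[0,0,0.7],[0,0,0],1],
    [[0,0,0.6],[0,0,0],1],
    [[0,0,0.4],[0,0,0],1],
    [[0,0,0.3],[0,0,0],1],
    [[0,0,0.2],[0,0,0],1],
    [[0,0,0],[0,0,0],1],
    [[0,0,0],[0,0,0],1],
  ],
  grip_force=45,
)

```text
time: 4.15
tool_pos: [595.7, -255.0, 109.8]
tool_rot: [0.042, 0.999, -0.0, 0.0]
wrist_force: [-0.5, 0.1, 0.3]
gripper_width: 85.6
gripper_force: 0.0
```

```bash
python3 -c "
from h import *;from bench import r
go(r.get_obs(),[597.5,-253,108])"
```

```text
t 4.15 pos [ 595.7 -255.   109.8] yaw 3.0575 z [ 0. -0. -1.] units [-0.042  0.053  0.046] F [-0.5  0.1  0.3] j6 -0.45 w 85.57584004400208
```

jog_arm(
  commands=[
    [[-0.04,0.05,0.04],[0,0,0],1],
    [[0,0,0],[0,0,0],0.5],
    [[0,0,0],[0,0,0],0.4],
    [[0,0,0],[0,0,0],0.3],
    [[0,0,0],[0,0,0],0.25],
    [[0,0,0],[0,0,0],0.2],
    [[0,0,0],[0,0,0],0.15],
    [[0,0,0],[0,0,0],0.1],
    [[0,0,0],[0,0,0],0],
    [[0,0,0],[0,0,0],0],
    [[0,0,0],[0,0,0],0],
    [[0,0,0],[0,0,0],0],
  ],
  grip_force=45,
)

```text
time: 5.15
tool_pos: [597.9, -252.5, 107.7]
tool_rot: [0.041, 0.999, -0.0, 0.0]
wrist_force: [0.4, -0.1, 0.6]
gripper_width: 13.4
gripper_force: 45.5
```

jog_arm(
  commands=[
    [[0,0,0],[0,0,0],0],
    [[0,0,0],[0,0,0],0],
    [[0,0,0],[0,0,0],0],
    [[0,0,0],[0,0,0],0],
  ],
)

```text
time: 5.48
tool_pos: [597.9, -252.5, 107.7]
tool_rot: [0.041, 0.999, -0.0, 0.0]
wrist_force: [0.1, -1.7, 0.1]
gripper_width: 13.0
gripper_force: 45.5
```

Gripped at about 13 mm, which matches the bar. Now a smooth lift of 64 mm.

jog_arm(
  commands=[
    [[0,0,-0.05],[0,0,0],0],
    [[0,0,-0.1],[0,0,0],0],
    [[0,0,-0.15],[0,0,0],0],
    [[0,0,-0.2],[0,0,0],0],
    [[0,0,-0.25],[0,0,0],0],
    [[0,0,-0.25],[0,0,0],0],
    [[0,0,-0.2],[0,0,0],0],
    [[0,0,-0.2],[0,0,0],0],
    [[0,0,-0.1],[0,0,0],0],
    [[0,0,-0.1],[0,0,0],0],
    [[0,0,0],[0,0,0],0],
    [[0,0,0],[0,0,0],0],
  ],
)

```text
time: 6.48
tool_pos: [597.9, -252.5, 171.6]
tool_rot: [0.041, 0.999, 0.0, -0.0]
wrist_force: [0.4, -0.1, -3.4]
gripper_width: 13.3
gripper_force: 45.2
```

Run:
```python
from h import *;from bench import r,imaging
o=r.get_obs();go(o,[581,-23.5,o["tool_pos"][2]])
c=imaging.capture("side");w=imaging.capture("wrist")
cv2.imwrite("pics/l1.png",np.hstack([c["image"][60:300,200:440],w["image"][100:340,200:440]]))
```

```text
t 6.4833 pos [ 597.9 -252.5  171.6] yaw 3.0587 z [-0.  0. -1.] units [0.895 5.67  0.   ] F [ 0.4 -0.1 -3.4] j6 -0.44 w 13.33746287141004
```

View pics/l1.png

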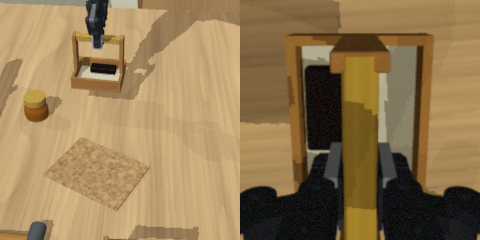

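The caddy hangs level, and the blank is still inside at (322,105) in the right half of the picture. Next I carry it to the mat and turn it.

jog_arm(
  commands=[
    [[0.016,0.1,0],[0,0,0],0],
    [[0.032,0.2,0],[0,0,0],0],
    [[0.047,0.3,0],[0,0,0],0],
    [[0.063,0.4,0],[0,0,0],0],
    [[0.073,0.46,0],[0,0,0],0],
    [[0.073,0.46,0],[0,0,0],0],
    [[0.073,0.46,0],[0,0,0],0],
    [[0.073,0.46,0],[0,0,0],0],
    [[0.073,0.46,0],[0,0,0],0],
    [[0.073,0.46,0],[0,0,0],0],
    [[0.073,0.46,0],[0,0,0],0],
    [[0.073,0.46,0],[0,0,0],0],
  ],
)

```text
time: 7.58
tool_pos: [583.1, -61.0, 171.8]
tool_rot: [0.041, 0.999, 0.0, -0.0]
wrist_force: [0.3, -0.1, -2.6]
gripper_width: 13.0
gripper_force: 45.2
```

jog_arm(
  commands=[
    [[0.063,0.4,0],[0,0,0],0],
    [[0.047,0.3,0],[0,0,0],0],
    [[0.032,0.2,0],[0,0,0],0],
    [[0.016,0.1,0],[0,0,0],0],
    [[0,0,0],[0,0,0.03],0],
    [[0,0,0],[0,0,0.05],0],
    [[0,0,0],[0,0,0.07],0],
    [[0,0,0],[0,0,0.08],0],
    [[0,0,0],[0,0,0.07],0],
    [[0,0,0],[0,0,0.06],0],
    [[0,0,0],[0,0,0.034],0],
    [[0,0,0],[0,0,0],0],
  ],
)

```text
time: 8.58
tool_pos: [580.9, -23.4, 171.6]
tool_rot: [0.237, 0.971, -0.0, 0.0]
wrist_force: [-0.4, -0.5, -3.3]
gripper_width: 13.2
gripper_force: 45.2
```

Run:
```python
from h import *;from bench import r,imaging
o=r.get_obs();go(o,[581,-23.5,112])
c=imaging.capture("top");s=imaging.capture("side")
cv2.imwrite("pics/m1.png",np.hstack([cv2.resize(c["image"][130:250,275:395],(390,390),interpolation=2),cv2.resize(s["image"][120:290,220:390],(390,390))]))
```

```text
t 8.5833 pos [580.9 -23.4 171.6] yaw 2.6626 z [-0. -0. -1.] units [-4.000e-03 -1.000e-03  1.491e+00] F [-0.4 -0.5 -3.3] j6 0.3 w 13.221945339648073
```

View pics/m1.png

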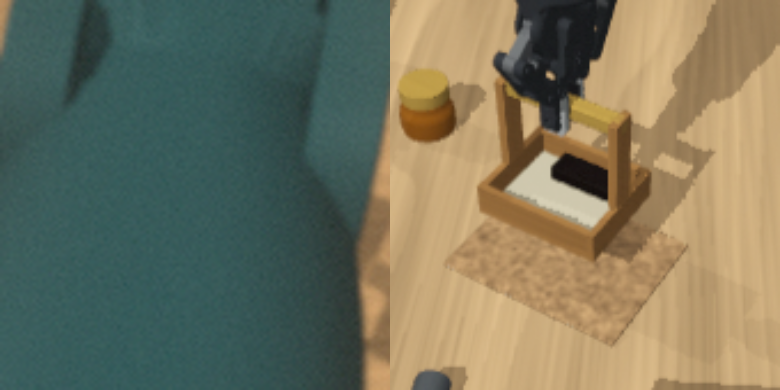

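The top view is blocked by the arm. The side view shows the caddy level, aligned over the mat, with the blank inside. I lower it slowly, hold about 4 mm above contact, then finish.

jog_arm(
  commands=[
    [[0,0,0.08],[0,0,0],0],
    [[0,0,0.16],[0,0,0],0],
    [[0,0,0.22],[0,0,0],0],
    [[0,0,0.22],[0,0,0],0],
    [[0,0,0.22],[0,0,0],0],
    [[0,0,0.18],[0,0,0],0],
    [[0,0,0.14],[0,0,0],0],
    [[0,0,0.1],[0,0,0],0],
    [[0,0,0.06],[0,0,0],0],
    [[0,0,0.02],[0,0,0],0],
    [[0,0,0],[0,0,0],0],
    [[0,0,0],[0,0,0],0],
  ],
)

```text
time: 9.68
tool_pos: [581.0, -23.1, 116.0]
tool_rot: [0.236, 0.972, 0.0, 0.0]
wrist_force: [-0.3, 0.0, -2.9]
gripper_width: 13.0
gripper_force: 45.1
```

jog_arm(
  commands=[
    [[0,0,0.02],[0,0,0],0],
    [[0,0,0.02],[0,0,0],0],
    [[0,0,0.02],[0,0,0],0],
    [[0,0,0.015],[0,0,0],0],
    [[0,0,0.01],[0,0,0],0],
    [[0,0,0.01],[0,0,0],0],
    [[0,0,0],[0,0,0],0],
    [[0,0,0],[0,0,0],0],
  ],
)

```text
time: 10.35
tool_pos: [580.9, -23.1, 111.9]
tool_rot: [0.236, 0.972, -0.0, 0.0]
wrist_force: [-0.2, -0.1, -3.1]
gripper_width: 13.3
gripper_force: 45.1
```

jog_arm(
  commands=[
    [[0,0,0.01],[0,0,0],0],
    [[0,0,0.005],[0,0,0],0],
    [[0,0,0.005],[0,0,0],0],
    [[0,0,0],[0,0,0],0],
    [[0,0,0],[0,0,0],0],
  ],
)

```text
time: 10.77
tool_pos: [580.9, -23.3, 111.6]
tool_rot: [0.236, 0.972, -0.0, 0.0]
wrist_force: [-3.6, -2.0, 6.1]
gripper_width: 13.2
gripper_force: 46.4
```

In contact, pressing about 6 N. I release gradually.

jog_arm(
  commands=[
    [[0,0,0],[0,0,0],0],
    [[0,0,0],[0,0,0],0],
    [[0,0,0],[0,0,0],0.18],
    [[0,0,0],[0,0,0],0.2],
    [[0,0,0],[0,0,0],0.25],
    [[0,0,0],[0,0,0],0.35],
    [[0,0,0],[0,0,0],0.5],
    [[0,0,0],[0,0,0],0.7],
    [[0,0,0],[0,0,0],0.7],
    [[0,0,0],[0,0,0],0.7],
    [[0,0,0],[0,0,0],0.7],
    [[0,0,0],[0,0,0],0.7],
  ],
  grip_force=20,
)

```text
time: 11.77
tool_pos: [580.9, -23.1, 111.1]
tool_rot: [0.236, 0.972, 0.0, 0.0]
wrist_force: [0.3, -0.0, -0.6]
gripper_width: 59.9
gripper_force: 0.0
```

jog_arm(
  commands=[
    [[0,0,-0.1],[0,0,0],0.7],
    [[0,0,-0.2],[0,0,0],0.7],
    [[0,0,-0.4],[0,0,0],0.7],
    [[0,0,-0.5],[0,0,0],0.7],
    [[0,0,-0.6],[0,0,0],0.7],
    [[0,0,-0.6],[0,0,0],0.7],
    [[0,0,-0.5],[0,0,0],0.7],
    [[0,0,-0.4],[0,0,0],0.7],
    [[0,0,-0.2],[0,0,0],0.7],
    [[0,0,0],[0,0,0],0.7],
    [[0,0,0],[0,0,0],0.7],
  ],
)

```text
time: 12.68
tool_pos: [580.8, -23.1, 250.9]
tool_rot: [0.236, 0.972, 0.0, 0.0]
wrist_force: [1.2, 0.7, -0.8]
gripper_width: 59.7
gripper_force: 0.0
```

Run:
```python
from h import *;from bench import r,imaging
o=r.get_obs();go(o,[581,-23.5,250]);w=imaging.capture("wrist");s=imaging.capture("side");c=w;T=toolT(o)@c["T_tool_cam"]
cv2.imwrite("pics/f1.png",np.hstack([w["image"][40:290,180:480],s["image"][120:370,210:460]]))
h=cv2.cvtColor(c["image"],cv2.COLOR_BGR2HSV)[100:280,290:350].astype(int)
m=blob((h[...,0]>18)&(h[...,1]>165)&(h[...,2]>100))
cs,_=cv2.findContours(m.astype(np.uint8),0,1);k=max(cs,key=cv2.contourArea)[:,0]+[290,100]
print("bar",cv2.minAreaRect(np.array([onz(c,p,116,T)[:2] for p in k],np.float32)))
print("gauge bar",onz(s,(342,305),105))
```

```text
t 12.6833 pos [580.8 -23.1 250.9] yaw 2.6648 z [ 0. -0. -1.] units [-0.008 -0.007  0.023] F [ 1.2  0.7 -0.8] j6 0.3 w 59.71584694280735
bar ((580.6412963867188, -23.057117462158203), (12.65684700012207, 105.59803009033203), 62.94270706176758)
gauge bar [491.14436691 215.36916558 105.        ]
```

View pics/f1.png

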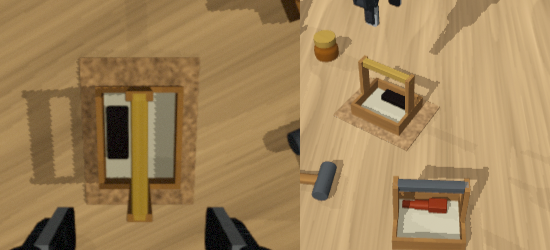

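The caddy stands flat, centred and square on the mat, with the blank inside at (117,132). Its measured bar centre is (581,-23) at -27°. The steel-handled caddy hasn't moved.

```bash
python3 -c "
from bench import job
print(job.hand_in())"
```

```text
the job is handed in; nothing more can be done
None
```

The horn-blank caddy is on the cork mat, centred to within a few millimetres, flat and aligned, with the blank inside; the other caddy was not moved, and the job is handed in (no verdict was returned).

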